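# Tip the standing boxes onto their backs in the label tray

## Task

Two boxes stand on end in the two lanes of the low metal tray: push each one over with the fingertips, from its label side, so that it topples onto its back and lies flat in its own lane of the tray with its label facing up. Only push: do not pick up or lift the boxes. Leave the jar, torch, bottle and tape measure around the tray where they stand.

Things in the scene. Friction and masses are not known exactly. Their poses are not given: they have to be found in the camera images.
- label_tray: Fixed low aluminium tray, 188 x 252 x 12 mm, on the worktop. Origin: centre of its underside, z up. A low rail along its y axis at x = 0 parts it into two open lanes, each 86 mm wide (x) and 244 mm long (y) inside, centred at x = +46 mm and x = -46 mm. Floor 5 mm above the worktop, rails and rims 12 mm above it.
- parts_box: Loose grey parts box, 60 x 152 x 34 mm (its own x, y, z), 0.16 kg, with a paper label on its +z face. Origin: centre of its back (the face away from the label). It starts standing on a 60 x 34 mm end, 152 mm tall, y axis up, at the -y end of the tray's lane at +x, label facing the tray's -y. Toppled towards the tray's +y it lies inside its lane.
- carton: Loose brown cardboard carton, 60 x 110 x 45 mm (its own x, y, z), 0.22 kg, with a paper label on its +z face. Origin: centre of its back (the face away from the label). It starts standing on a 60 x 45 mm end, 110 mm tall, y axis down, at the +y end of the tray's lane at -x, label facing the tray's +y. Toppled towards the tray's -y it lies inside its lane.
- box_foot (a point): Middle of the lower back edge of the grey parts box as it stands (own position y = -76 mm, z = 0): the edge it tips over.
- carton_foot (a point): Middle of the lower back edge of the carton as it stands (own position y = +55 mm, z = 0): the edge it tips over.
- jar: Small white jar with a green lid, 49 mm across, 50 mm tall, standing loose beyond the tray's +y end. Origin: centre of its underside. Leave it alone.
- torch: Black torch standing on its head, 37 mm across, 138 mm tall, loose beside the tray on its -x side. Origin: centre of its underside. Leave it alone.
- oil_bottle: Red bottle, 50 mm across, 120 mm tall, standing loose beside the tray on its -x side. Origin: centre of its underside. Leave it alone.
- measure: Yellow tape measure, 35 x 73 x 58 mm, standing loose beyond the tray's -y end. Origin: centre of its underside. Leave it alone.
There are look-alikes about, which are no part of the job. What is shaped like the parts_box but blue, green or yellow is not meant.

How it is judged:
At the end, for the whole second after the job is handed in: Both boxes lie at rest flat on their backs on the tray floor, label up (within about 3 degrees, back no more than 4 mm off the tray floor), each inside its own lane of the tray (angle between each of parts_box, carton's own z axis and vertical below 0.06 rad and x of parts_box in the frame of label_tray between 0.03 and 0.062 m and y of parts_box in the frame of label_tray between -0.05 and 0.05 m and z of each of parts_box, carton in the frame of label_tray below 0.009 m and linear speed of each of parts_box, carton below 0.02 m/s and x of carton in the frame of label_tray between -0.062 and -0.03 m and y of carton in the frame of label_tray between -0.07 and 0.07 m); the robot touches nothing.
It fails at once if the grey parts box is lifted or carried (height (world z) of box_foot above 0.035 m or height (world z) of parts_box above 0.105 m).
It fails at once if the carton is lifted or carried (height (world z) of carton_foot above 0.035 m or height (world z) of carton above 0.085 m).
It fails at once if the jar, torch, bottle or tape measure is shifted more than 20 mm or knocked over (distance of any of jar, torch, oil_bottle, measure from where it was at the start of the episode above 0.02 m or angle between any of jar, torch, oil_bottle, measure's own z axis and vertical above 0.3 rad).
It also fails if it takes over 42 s, if anything falls off the work surface, if the arm or the gripper's body presses on something with over 40 N, if the wrist force passes 120 N, or if a joint passes its speed limit or range.

## Robot

A 6-joint arm with a two-finger parallel gripper is mounted at the origin on a cart in front of the work surface, level with it; the furniture and walls round the work are solid. World frame = base frame: x ahead of the robot, y to its left, z up, the work surface at z = 0. Lengths are in m, angles in rad, forces in N, time in s.
With the tool pointing down it reaches from about 0.375 to 0.975 m from the base axis. Payload 3.8 kg.
Tool frame: the origin (TCP) lies at the very end of the fingers, on their centre line; the grasp point (between the pads) lies 19 mm behind it; z points along the fingers, y is the line along which they close (so a half turn about z gives the same grasp; the last joint's range is limited). The gripper opens to 85 mm and grips with 20 to 120 N. Pads are 22 mm wide; open, the fingers measure 114 mm over their backs; the gripper's body (76 mm by 85 mm) begins 54 mm behind the grasp point. The pads swing forward as they close: fully open they stand 13 mm farther back than shut.
Start: joints at [1.147, 0.264, 1.604, -0, 1.274, -0.037], TCP at [0.255, 0.625, 0.231] pointing down, gripper open.
Joint ranges: [-2.63, 2.63], [-0.94, 2.18], [0.31, 2.57], [-1.31, 4.45], [0, 2.66], [-2.55, 2.55]. Speed limits (rad/s): [2.57, 2.57, 3.14, 3.14, 3.14, 3.14].

## Interface

Orientations are given as a rotation vector (axis times angle).
In Python, from workcell import bot gives the robot as it stands. The module is installed in compiled form; this text tells all that it offers.
- The arm moves only by the tool pendant, called after "Request:" as name(argument=value, ...), one argument or row to a line, values as JSON. Schema: {"type":"object","properties":{"offsets":{"type":"string"},"jaw":{"type":"number"},"clamp_n":{"type":"number"},"only":{"type":"string"},"quiet":{"type":"boolean"},"lines":{"type":"string"}},"required":["offsets"],"additionalProperties":false}. offsets is a string of 1 to 5 rows, one to a line, with the numbers parted by commas; each row has 4 numbers: dx, dy, dz in parts of the range, where 1.0 means 1000 mm, then a turn about the tool's z in a scale on which 1.0 is 4 rad; each row shifts and turns the commanded pose from where the row before left it, along the tool's axes as they then stand; what a row does not reach is not made up. A row lasts 1/8 s, in which the tool goes at most 0.0625 m and 0.188 rad, less where a joint would pass 70% of its speed; a pose out of reach is approached as far as the arm can. jaw is the opening from 0.0 (shut) to 1.0 (fully open), set as the call begins (left out keeps the last). The fingers move at their own pace and stop on an object; clamp_n is the grip in N (left out, the last holds). Time passes only in rows, so rows that do not move let the fingers close. The tool returns the time, the measured TCP pose, the force, the opening and the grip force at its end. only (a regular expression) keeps the lines of the reply that match it, lines (a string "A,B") keeps lines A to B, and quiet returns only ok. Input that does not fit is refused with a message, and nothing moves.
- bot.read_state(): the state, without advancing time (a new reading comes with each control period).
- bot.read_camera(name): name is "side" or "top" or "wrist"; returns the picture (384x512x3 uint8, red, green, blue); there is no depth.
- bot.camera_info(name): a dict with "intrinsics" (3x3 intrinsics, pixels), "extrinsics" (4x4, takes a point from camera to world coordinates). Camera axes: x right, y down, z forward; pixel columns grow to the right and rows downward; lengths in m; the calibration is good to about 2 mm. A picture is of the moment at which its call begins: read the wrist's pose just before it. camera_info takes no time and is no camera call; for the wrist camera it gives the pose at the moment of the call.
- bot.finish_job(): hands the job in; it is judged then, once.
Trained networks look in the newest picture that a camera, given by its name, has taken for a name from the list of things; names that differ only in an ending like _2 or _b are one class to them, and where a whole thing is asked for, a point or a joint stands for the part that bears it (a point fixed in the world has none). Each returns a list of dicts, best first, with "conf" (0 to 1); they miss things now and then, are a little off and sometimes report something else, mostly with a low value. They report only what shows in the picture. A call takes as long as a camera call. They do not tell look-alikes from the thing itself.
- bot.search_frame(camera, thing): "box" ([left, top, right, bottom] in pixels, round what is visible of it).
- bot.regions_of(camera, thing): "pixels" (384x512 bool, what is visible of it) and "box" ([left, top, right, bottom] in pixels, round what is visible of it).
- bot.spot_point(camera, thing): "pixel" ([row, column] in pixels: a listed point, or the origin of a listed thing).
The state is a dict: "time": time; "q": joint angles; "joint_vel": joint speeds; "joint_torque": joint torques, N m; "tool_pos": TCP position; "tcp_rot": TCP orientation; "wrist_force": force on the tool from outside, world axes, zero at the start; "torque": the same for the moment, N m; "width": opening from 0.0 (shut) to 1.0 (fully open); "grip_force": force on a finger pad.
Only numpy, scipy, OpenCV 4.12 (cv2) and the standard library are available. Lean on these libraries where they do the work, as an engineer would, in place of code of your own. Each camera call takes 0.05 s, during which the arm holds its last target. There are 200 camera calls.

## Working session

There is one attempt and no reset: what is moved stays moved. The work goes in short steps, Python scripts to look and compute and a tool call to move; the robot and the scene stay as the last step left them, time stands still between calls to the robot, and variables do not carry over. Pictures are saved under pics/ and viewed, at most 10 in all, crops included, and the job is handed in when it is done.

```bash
mkdir -p pics; cat > h.py <<'E'
import numpy as np,cv2
from workcell import bot
def ray(cam,px,z):
    i=bot.camera_info(cam);K=np.array(i['intrinsics']);T=np.array(i['extrinsics'])
    d=T[:3,:3]@np.linalg.solve(K,[px[1],px[0],1]);o=T[:3,3]
    return o+d*(z-o[2])/d[2]
def proj(cam,P):
    i=bot.camera_info(cam);K=np.array(i['intrinsics']);T=np.linalg.inv(np.array(i['extrinsics']))
    p=K@(T[:3,:3]@np.asarray(P)+T[:3,3]);return p[1]/p[2],p[0]/p[2]
E
python3 - <<'E'
from h import *
np.set_printoptions(precision=3,suppress=True)
a=bot.read_camera('top');b=bot.read_camera('side')
cv2.imwrite('pics/a.png',np.vstack([a])[:,:,::-1]);cv2.imwrite('pics/b.png',b[:,:,::-1])
for c in['top','side']:
    print(c,np.array(bot.camera_info(c)['extrinsics']))
    for t in['label_tray','parts_box','carton','jar','torch','oil_bottle','measure','box_foot','carton_foot']:
        r=bot.spot_point(c,t)[:3];f=bot.search_frame(c,t)[:3]
        print(t,[(np.round(x['pixel']),round(x['conf'],2)) for x in r],[(np.round(x['box']),round(x['conf'],2)) for x in f])
s=bot.read_state();print(s['time'],s['tool_pos'],s['tcp_rot'])
E
```

```text
top [[ 0.026 -0.997  0.073  0.426]
 [-1.    -0.025  0.018 -0.153]
 [-0.016 -0.074 -0.997  1.302]
 [ 0.     0.     0.     1.   ]]
label_tray [(array([207., 268.]), 0.62)] [(array([223., 171., 310., 244.]), 0.61)]
parts_box [(array([188., 358.]), 0.74), (array([156., 166.]), 0.68), (array([188., 294.]), 0.63)] [(array([148., 151., 180., 173.]), 0.87), (array([192., 130., 220., 158.]), 0.84), (array([297., 176., 308., 202.]), 0.67)]
carton [(array([222., 247.]), 0.71)] [(array([228., 208., 246., 232.]), 0.69)]
jar [(array([200., 210.]), 0.55)] [(array([198., 196., 220., 211.]), 0.72)]
torch [(array([249., 268.]), 0.58)] [(array([262., 245., 277., 256.]), 0.54)]
oil_bottle [(array([251., 243.]), 0.71), (array([188., 293.]), 0.23)] [(array([265., 242., 277., 255.]), 0.71), (array([230., 242., 248., 261.]), 0.53)]
measure [(array([229., 332.]), 0.55)] [(array([322., 221., 345., 238.]), 0.52)]
box_foot [(array([163., 167.]), 0.94), (array([188., 349.]), 0.93), (array([190., 292.]), 0.9)] [(array([191., 127., 217., 159.]), 0.94), (array([338., 173., 365., 198.]), 0.9), (array([144., 148., 18
[... 582 characters left out ...]
(array([230., 207.]), 0.6), (array([190., 240.]), 0.58)] [(array([240., 170., 248., 189.]), 0.44), (array([230., 246., 263., 288.]), 0.43)]
torch [] [(array([192., 177., 211., 236.]), 0.96)]
oil_bottle [(array([214., 193.]), 0.69)] [(array([180., 169., 200., 220.]), 0.56)]
measure [(array([278., 245.]), 0.89)] [(array([230., 247., 264., 292.]), 0.8)]
box_foot [(array([284., 309.]), 0.97), (array([164., 265.]), 0.94), (array([178., 290.]), 0.65)] [(array([289., 125., 301., 180.]), 0.85), (array([271., 174., 299., 241.]), 0.8), (array([293., 208., 332., 283.]), 0.62)]
carton_foot [(array([207., 228.]), 0.88)] [(array([208., 160., 242., 210.]), 0.72)]
1.9 [0.255 0.625 0.231] [0.604 3.083 0.   ]
```

View pics/a.png

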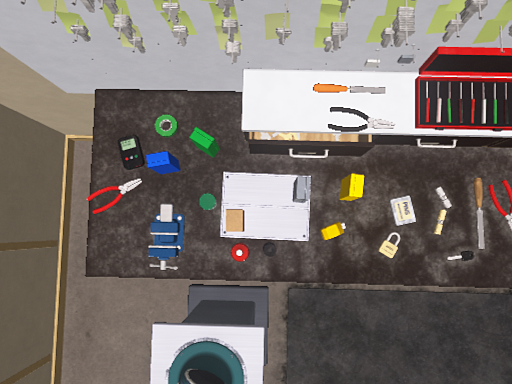

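View pics/b.png

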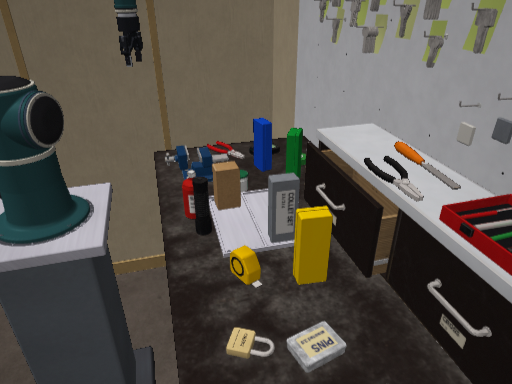

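The top view shows the tray at about rows 172-241, cols 220-310. The grey box is at (190,300), the carton at (220,235), the jar at (202,207), the bottle at (253,240), the torch at (249,268), the measure at (231,333), and a yellow look-alike at (187,352). The networks' top-view boxes look unreliable, so I'll measure on an enlarged crop.

```bash
python3 - <<'E'
from h import *
np.set_printoptions(precision=3,suppress=True)
a=cv2.imread('pics/a.png')
cv2.imwrite('pics/c.png',cv2.resize(a[155:275,190:370],None,fx=4.4,fy=4.4,interpolation=cv2.INTER_CUBIC))
b=cv2.imread('pics/b.png')
cv2.imwrite('pics/d.png',cv2.resize(b[150:300,170:345],None,fx=4,fy=4,interpolation=cv2.INTER_CUBIC))
print(bot.camera_info('top')['intrinsics'])
for n,p in dict(tl=(172,222),tr=(176,310),br=(241,309),bl=(235,220)).items(): print(n,ray('top',p,.012))
E
```

```text
[[450.774   0.    257.126]
 [  0.    450.774 195.276]
 [  0.      0.      1.   ]]
tl [ 0.585 -0.027  0.012]
tr [ 0.58  -0.281  0.012]
br [ 0.394 -0.281  0.012]
bl [ 0.404 -0.027  0.012]
```

View pics/c.png

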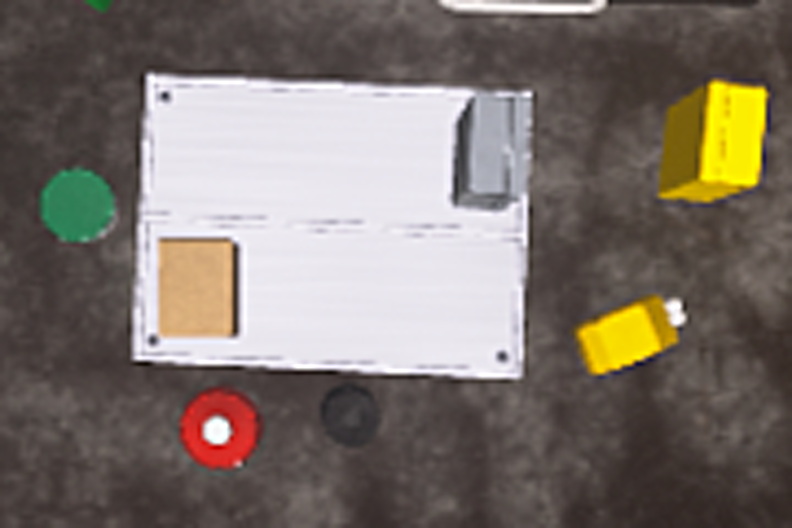

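View pics/d.png

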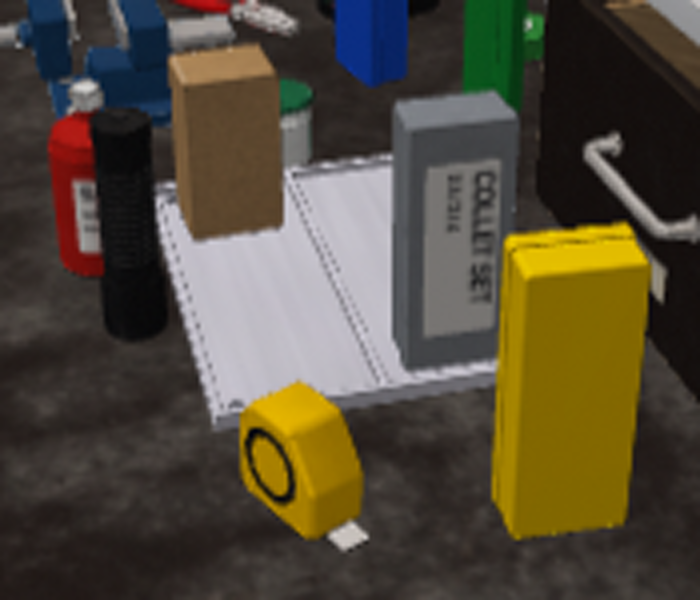

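```bash
python3 - <<'E'
from h import *
np.set_printoptions(precision=3,suppress=True)
f=lambda u,v,z: ray('top',(155+(v+.5)/4.4-.5,190+(u+.5)/4.4-.5),z)
C=np.array([f(147,73,.012),f(532,92,.012),f(522,380,.012),f(133,360,.012)]);print(C)
c=C.mean(0);ey=C[0]-C[1]+C[3]-C[2];th=np.arctan2(-ey[0],ey[1]);
ex=C[0]-C[3]+C[1]-C[2];print('tray',c,'th',th,np.arctan2(ex[1],ex[0]))
R=np.array([[np.cos(th),-np.sin(th)],[np.sin(th),np.cos(th)]])
for n,P in dict(carton=[f(158,238,.115),f(236,240,.115),f(236,337,.115),f(158,335,.115)],
 grey=[f(480,94,.157),f(531,94,.157),f(517,203,.157),f(470,203,.157)],
 jar=[f(78,206,.05)],torch=[f(350,415,.138)],bottle=[f(220,428,.1)],yellow=[f(711,80,.157),f(768,88,.157),f(754,188,.157),f(700,184,.157)],meas=[f(655,295,.058),f(668,345,.058),f(590,375,.058),f(577,330,.058)],handle=[f(440,5,.1),f(605,10,.1)]).items():
  P=np.array(P);print(n,P[:,:2].tolist() if 0 else P[:,:2].round(3).tolist(),'mean',P.mean(0)[:2],'tray', R.T@(P.mean(0)-c)[:2])
# check tops in side view
for n,l,z in (('grey',(.046,-.1),.157),('carton',(-.046,.09),.115)):
  w=c[:2]+R@np.array(l); print(n,w,proj('side',[*w,z]),proj('top',[*w,z]))
E
```

```text
[[ 0.588 -0.03   0.012]
 [ 0.581 -0.282  0.012]
 [ 0.394 -0.279  0.012]
 [ 0.4   -0.027  0.012]]
tray [ 0.491 -0.155  0.012] th -0.02515175336298844 -0.0169965252085057
carton [[0.475, -0.05], [0.475, -0.097], [0.417, -0.098], [0.417, -0.052]] mean [ 0.446 -0.074] tray [-0.046  0.079]
grey [[0.562, -0.238], [0.562, -0.267], [0.499, -0.26], [0.498, -0.233]] mean [ 0.53 -0.25] tray [ 0.042 -0.094]
jar [[0.497, 0.007]] mean [0.497 0.007] tray [0.002 0.162]
torch [[0.374, -0.167]] mean [ 0.374 -0.167] tray [-0.116 -0.015]
bottle [[0.362, -0.089]] mean [ 0.362 -0.089] tray [-0.13   0.062]
yellow [[0.573, -0.371], [0.569, -0.404], [0.511, -0.396], [0.513, -0.365]] mean [ 0.542 -0.384] tray [ 0.057 -0.228]
meas [[0.45, -0.357], [0.419, -0.365], [0.399, -0.317], [0.427, -0.308]] mean [ 0.424 -0.337] tray [-0.062 -0.184]
handle [[0.623, -0.216], [0.622, -0.317]] mean [ 0.622 -0.267] tray [ 0.134 -0.109]
grey [ 0.534 -0.256] (np.float64(177.22318526543393), np.float64(283.66478147770107)) (np.float64(186.94317296629475), np.float64(305.6040663408916))
carton [ 0.447 -0.063] (np.float64(163.46884372858497), np.float64(223.81935587474996)) (np.float64(219.60384230245543), np.float64(230.40363402200032))
```

Tray centre is (0.491, -0.155) with yaw about -0.02, and the sizes and lane positions match the description. The carton comes first: align the tool, close the fingers and move to its +y side.

Units first: turns go in shares of 4 rad. So -0.183 rad / 4 = -0.0458.

Request:
pendant(
  offsets="0,0,0,-0.0458\n0,0,0,-0.0458\n0,-0.06,0,0\n-0.02,-0.058,0,0\n-0.02,-0.058,0,0",
  jaw=0,
)

```text
time: 2.52
tool_pos: [0.2911, 0.4468, 0.2312]
tcp_rot: [0.031, 3.141, -0.0]
wrist_force: [1.0, -0.4, 0.9]
width: 0.002
grip_force: 0.0
```

Request:
pendant(
  offsets="-0.021,-0.056,0,0\n-0.021,-0.056,0,0\n-0.021,-0.056,0,0\n-0.021,-0.056,0,0\n-0.021,-0.056,0,0",
)

```text
time: 3.15
tool_pos: [0.3906, 0.1645, 0.2318]
tcp_rot: [0.032, 3.14, 0.001]
wrist_force: [1.2, 0.1, 0.5]
width: 0.001
grip_force: 0.0
```

Request:
pendant(
  offsets="-0.021,-0.056,0,0\n-0.021,-0.056,0,0\n-0.021,-0.05,0,0\n0,0,0,0",
)

```text
time: 3.65
tool_pos: [0.4508, -0.0003, 0.2317]
tcp_rot: [0.042, 3.14, -0.001]
wrist_force: [0.7, 0.4, 0.2]
width: 0.001
grip_force: 0.0
```

Request:
pendant(
  offsets="0.002,0,0.05,0\n0.002,0,0.05,0\n0,0,0.032,0\n0,-0.01,0,0\n0,0,0,0",
)

```text
time: 4.28
tool_pos: [0.4465, -0.0071, 0.1007]
tcp_rot: [0.033, 3.14, -0.0]
wrist_force: [1.0, -0.0, -0.6]
width: -0.001
grip_force: 0.0
```

```bash
python3 - <<'E'
from h import *
b=bot.read_camera('side');cv2.imwrite('pics/e.png',cv2.resize(b[110:310,130:345],None,fx=2.9,fy=2.9)[:,:,::-1])
E
```

```text
(no output)
```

View pics/e.png

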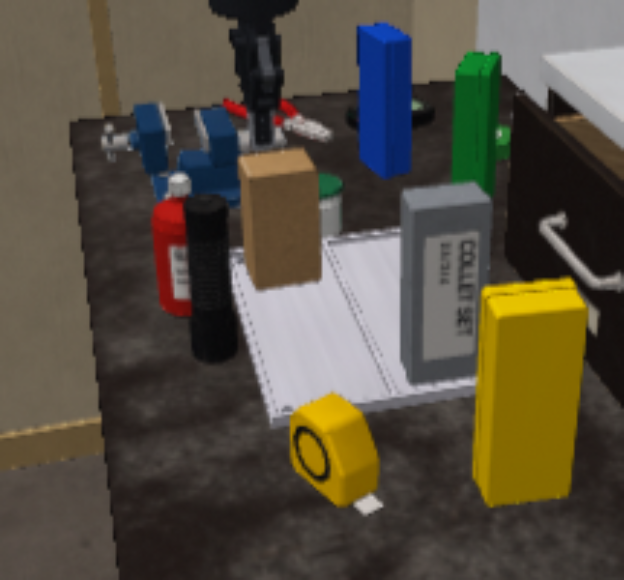

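The fingers hang behind the carton at crop pixel (140,262), centred on it and clear of the jar. Now the slow push.

Request:
pendant(
  offsets="0,-0.012,0,0\n0,-0.012,0,0\n0,-0.01,0,0\n0,-0.01,0,0\n0,-0.01,0,0",
)

```text
time: 4.95
tool_pos: [0.4443, -0.0618, 0.0993]
tcp_rot: [-0.033, -3.141, 0.0]
wrist_force: [-0.5, 1.2, 0.7]
width: 0.002
grip_force: 0.1
```

Request:
pendant(
  offsets="0,-0.01,0,0\n0,-0.01,0,0\n0,-0.01,0,0\n0,-0.01,0,0\n0,0,0,0",
)

```text
time: 5.58
tool_pos: [0.4436, -0.1017, 0.0993]
tcp_rot: [0.035, 3.141, -0.0]
wrist_force: [-0.3, -0.1, -0.9]
width: 0.001
grip_force: 0.0
```

```bash
python3 - <<'E'
from h import *
b=bot.read_camera('side');cv2.imwrite('pics/f.png',cv2.resize(b[110:310,130:345],None,fx=2.9,fy=2.9)[:,:,::-1])
E
```

```text
(no output)
```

View pics/f.png

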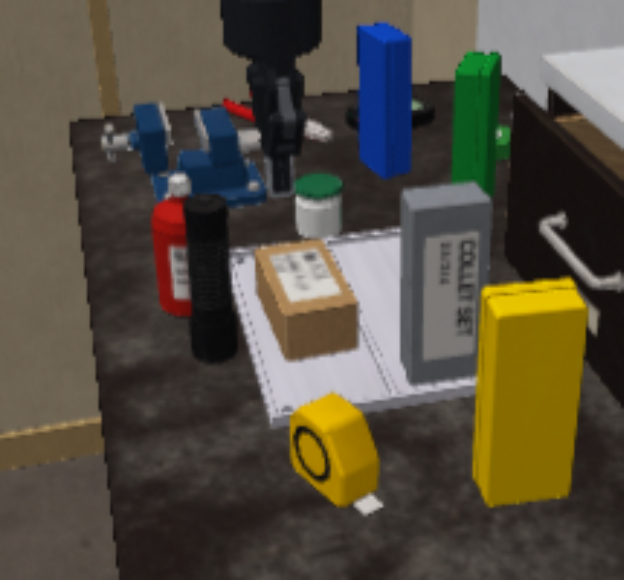

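The carton lies label up in its lane at crop (305,300). Next: lift and go to the grey box's label side, in the gap before the yellow look-alike.

Request:
pendant(
  offsets="0,0,-0.045,0\n0,0,-0.045,0\n0,0,-0.04,0\n-0.023,-0.053,0,0\n-0.023,-0.053,0,0",
)

```text
time: 6.25
tool_pos: [0.4886, -0.2085, 0.2309]
tcp_rot: [0.029, 3.138, -0.001]
wrist_force: [1.2, 0.8, 0.5]
width: 0.002
grip_force: 0.0
```

Request:
pendant(
  offsets="-0.023,-0.053,0,0\n-0.023,-0.052,0,0\n0,0,0,0",
)

```text
time: 6.62
tool_pos: [0.532, -0.3168, 0.2282]
tcp_rot: [-0.037, -3.141, 0.0]
wrist_force: [-0.1, 1.3, -0.1]
width: 0.001
grip_force: 0.0
```

Request:
pendant(
  offsets="0,0,0.05,0\n0,0,0.04,0\n0,0.012,0,0\n0,0.012,0,0\n0,0.01,0,0",
)

```text
time: 7.25
tool_pos: [0.5335, -0.2792, 0.1421]
tcp_rot: [0.031, 3.138, -0.003]
wrist_force: [0.5, 0.6, -0.1]
width: -0.003
grip_force: 0.0
```

Request:
pendant(
  offsets="0,0.01,0,0\n0,0.01,0,0\n0,0.01,0,0\n0,0.01,0,0\n0,0,0,0",
)

```text
time: 7.88
tool_pos: [0.5326, -0.239, 0.1391]
tcp_rot: [-0.031, -3.141, -0.0]
wrist_force: [-1.4, -0.2, -0.2]
width: -0.003
grip_force: 0.0
```

Request:
pendant(
  offsets="0,0,0,0\n0,0,0,0\n0,0,0,0",
)

```text
time: 8.25
tool_pos: [0.5327, -0.2402, 0.1392]
tcp_rot: [-0.033, -3.141, 0.0]
wrist_force: [-0.7, 0.8, -0.7]
width: 0.002
grip_force: 0.0
```

```bash
python3 - <<'E'
from h import *
b=bot.read_camera('side');cv2.imwrite('pics/g.png',cv2.resize(b[110:310,130:345],None,fx=2.9,fy=2.9)[:,:,::-1])
E
```

```text
(no output)
```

View pics/g.png

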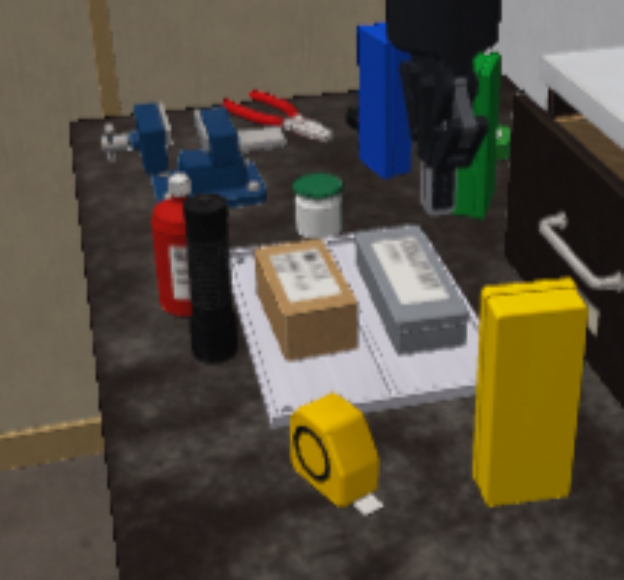

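Both boxes lie label up, but the grey one at crop (410,290) may have slid towards +y. I'll raise the tool, move it aside and measure from the top.

Request:
pendant(
  offsets="0,0,-0.05,0\n0,0,-0.05,0\n0,-0.06,0,0\n0,-0.06,0,0\n0,-0.06,0,0",
)

```text
time: 8.93
tool_pos: [0.529, -0.4216, 0.2398]
tcp_rot: [0.032, 3.141, -0.001]
wrist_force: [-0.1, 0.1, -0.0]
width: 0.003
grip_force: 0.0
```

Request:
pendant(
  offsets="0,-0.06,0,0\n0,-0.06,0,0\n0,0,0,0",
)

```text
time: 9.3
tool_pos: [0.5247, -0.5442, 0.2374]
tcp_rot: [-0.04, -3.14, 0.0]
wrist_force: [0.1, 0.6, -0.5]
width: -0.0
grip_force: 0.0
```

```bash
python3 - <<'E'
from h import *
a=bot.read_camera('top');cv2.imwrite('pics/i.png',cv2.resize(a[155:275,190:370],None,fx=4.4,fy=4.4,interpolation=cv2.INTER_CUBIC)[:,:,::-1])
E
```

```text
(no output)
```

View pics/i.png

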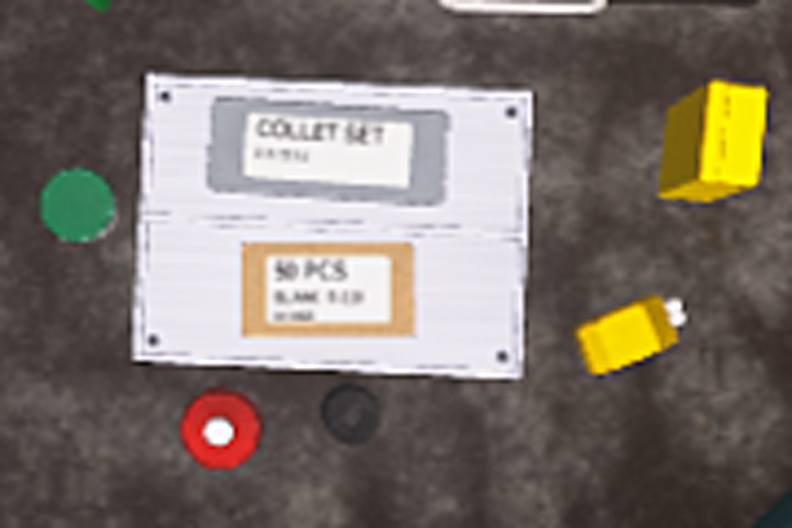

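From the top, both boxes lie well inside their lanes: grey centred at crop (329,150), carton at (328,289). The jar, bottle, torch and measure haven't moved. I'll check the numbers, then hand in.

```bash
python3 - <<'E'
from h import *
f=lambda u,v,z: ray('top',(155+(v+.5)/4.4-.5,190+(u+.5)/4.4-.5),z)[:2]
th=-.022;R=np.array([[np.cos(th),-np.sin(th)],[np.sin(th),np.cos(th)]])
ok=True
for u,v,z,s in((329,150,.039,1),(328,289,.05,-1)):
    l=R.T@(f(u,v,z)-[.491,-.155]);print(l);ok&=.033<s*l[0]<.059 and abs(l[1])<.045
if ok: print(bot.finish_job())
E
```

```text
[0.04637417 0.00527784]
[-0.04246543  0.00174732]
the job is handed in; nothing more can be done
None
```

Both boxes were pushed over and lie label up in their own lanes: in the tray frame, the parts box is at (46, 5) mm and the carton at (-42, 2) mm. The jar, torch, bottle and tape measure look unmoved in the top view, and the job is handed in (no verdict was returned).

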